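# Sweep the carving offcuts into the lidded scrap tray

### The arm

A 7-joint arm with a two-finger parallel gripper is mounted at the origin on the work surface. World frame = base frame: x ahead of the robot, y to its left, z up, the work surface at z = 0. Lengths are in m, angles in rad, forces in N, time in s.
With the tool pointing down it reaches from about 0.35 to 0.9 m from the base axis. Payload 8.1 kg.
Tool frame: the origin (TCP) lies at the centre of the arm's flange, where the gripper is bolted on; the fingertips stand 178 mm ahead of it and the grasp point (between the pads) lies 159 mm ahead of it; z points along the fingers, y is the line along which they close (so a half turn about z gives the same grasp; the last joint's range is limited). The gripper opens to 92 mm and grips with 3 to 60 N. Pads are 19 mm wide; open, the fingers measure 130 mm over their backs; the gripper's body (75 mm by 190 mm) begins 47 mm behind the grasp point.
Start: joints at [-1.244, 0.434, 0.025, 1.573, -0.012, 1.134, -0.075], TCP at [0.26, 0.568, 0.405] pointing down, gripper open.
Joint ranges: [-2.62, 2.62], [-0.44, 2.09], [-1.27, 1.32], [0.08, 2.57], [-1.32, 4.46], [0.12, 2], [-2.74, 2.74]. Speed limits (rad/s): [2.22, 2.22, 3.01, 3.01, 3.14, 3.14, 3.14].

### API

Orientations are given as a rotation vector (axis times angle).
In Python, from station import manip gives the robot as it stands.
- The arm moves only by the tool apply_moves, never from a script. Its argument "steps" is a list of rows, each a list of 3 entries, a list of its own where there are three numbers: the opening, from -1 (shut) to 1 (fully open), then the shift along the tool's x, y, z in units of 0.08 m (1.0 is 0.08 m), then the turn, a rotation vector about the tool's x, y, z in units of pi rad (1.0 is pi rad). In form: [[hand, [x, y, z], [wx, wy, wz]], ...]. A call has 1 to 20 rows; each row is the pose to reach, as a shift and turn from the pose commanded when the call began, along the tool's axes at that moment, turning the shorter way round; what a row does not reach only later rows make up. A row lasts 1/10 s, in which the tool goes at most 50 mm and 8.59 degrees, less where a joint would pass 70% of its speed; a pose out of reach is approached as far as the arm can. A call with a number of a shift or a turn outside -1 to 1 is refused whole. A call with a gripper value outside its range is refused whole. The fingers move at their own pace and stop on an object; the grip force is fixed at half the most. Time passes only in rows, so rows that repeat a pose let the fingers close. It gives the time, the measured TCP pose, the force, the opening and the grip force at its end, in the units of the state.
- manip.get_obs(): the state, without advancing time (a new reading comes with each control period).
- manip.grab_frame(name): name is "scene" or "top" or "wrist"; returns a dict with "frame" (420x560x3 uint8, blue, green, red), "z_map" (420x560 float32, m along the optical axis (not along the pixel's ray), 0 where there is no reading), "camera_matrix" (3x3 intrinsics, pixels), "pose" (4x4, takes a point from camera to world coordinates). Camera axes: x right, y up, looking along -z (the intrinsics and any distortion apply to the point x, -y, -z); pixel columns grow to the right and rows downward; lengths in m; the calibration is good to about 2 mm. A picture is of the moment at which its call begins.
- manip.job_done(): hands the job in; it is judged then, once.
Trained networks look in a picture, given as the dict that the camera call returned (one of the last four; its "shot" number tells which), for a name from the list of things; names that differ only in an ending like _2 or _b are one class to them, and where a whole thing is asked for, a point or a joint stands for the part that bears it (a point fixed in the world has none). Each returns a list of dicts, best first, with "confidence" (0 to 1); they miss things now and then, are a little off and sometimes report something else, mostly with a low value. They report only what shows in the picture. A call takes as long as a camera call. They do not tell look-alikes from the thing itself.
- manip.boxes_of(label, picture): "xyz" ([x, y, z] in m, in world coordinates, good to about 4 mm: the middle of the surface that is visible of it).
- manip.regions_of(label, picture): "mask" (420x560 bool, what is visible of it).
- manip.pinpoint(label, picture): "xyz" ([x, y, z] in m, in world coordinates, good to about 4 mm: a listed point, or the origin of a listed thing).
The state is a dict: "clock": time; "joints": joint angles; "joint_velocities": joint speeds; "joint_torque": joint torques, N m; "ee_pos": TCP position; "ee_rot": TCP orientation; "ft_force": force on the tool from outside, world axes, zero at the start; "torque": the same for the moment, N m; "width": finger opening in m; "grip_force": force on a finger pad.
Only numpy, scipy, OpenCV 4.12 (cv2) and the standard library are available. Lean on these libraries where they do the work, as an engineer would, in place of code of your own. Each camera call takes 0.05 s, during which the arm holds its last target. There are 200 camera calls.

### The job

Lift the lid off the carving station's scrap tray by its knob and lay it flat, knob up, centrally on the cork mat. Then take the block brush and sweep all three wood offcuts off the platform over its open edge into the tray, without touching the offcuts with the gripper or arm. Finally stand the brush back on its bristles on the desk where it stood, and leave the hammer and the scraper lying undisturbed.

Things in the scene. Friction and masses are not known exactly. Their poses are not given: they have to be found in the camera images.
- station: Fixed plywood carving station, 224 mm wide (its x), 406 mm long (its y), at a yaw: a fenced platform with the scrap tray let in at its open end (+y). Origin: desk level, midway across, under the platform's open edge. A piece pushed over that edge drops into the tray.
- platform (a point): Middle of the platform's open edge, on its top face, 75 mm above the desk; axes as the station's. The flat top runs from y = 0 (no fence) back to y = -245 mm (back fence, 25 mm high, 15 thick). Side fences 20 mm high, 12 thick, inner faces at x = -100 and +100 mm.
- tray (a point): Centre of the scrap tray's inner floor, 6 mm above the desk; axes as the station's. Inside 200 (x) x 130 (y) mm; rim 64 mm above this floor, 5 mm below the platform's top; walls 8 to 12 mm thick.
- lid: Loose wooden tray lid, plate 216 x 138 x 8 mm, about 0.25 kg, lying on the tray's rim, covering it. Origin: centre of the underside of its 190 x 120 x 5 mm locating pad; the plate is 5 to 13 mm above it. Central round knob: 32 mm diameter from 26 to 50 mm above the origin, on a 22 mm neck.
- mat: Cork mat, 230 x 170 x 4 mm (its x, y, z), fixed flat on the open desk to one side of the station. Origin: centre of its underside. Nothing lies on it.
- brush: Loose block brush, 0.22 kg, standing on its bristles on the desk, on the other side of the station from the mat. Origin: centre of its underside. Long axis x. Stiff unbending bristle block 156 (x) x 44 x 40 mm high; wooden back 160 x 48 mm, 40 to 58 mm up; grip bar 100 mm long (x), 28 mm thick (y), 58 to 95 mm up.
- scrap_block: Dark wood offcut on the platform, a plain block 66 x 36 x 30 mm, about 60 g. Origin: its centre.
- scrap_ell: Dark wood offcut on the platform, L-shaped from above, 64 x 48 x 28 mm, about 60 g. Origin: middle of its height; the L spans x -32..32, y -24..24 mm.
- scrap_step: Dark wood offcut on the platform, a stepped block 64 x 40 x 34 mm, about 60 g. Origin: its centre.
- mallet: Bystander: hammer lying on the desk, 26 mm thick, 260 mm long along its x. Origin: on the underside.
- scraper: Bystander: scraper with green plastic handle and flat steel blade lying on the desk, 20 mm thick, 280 mm long along its x. Origin: on the underside.
There are look-alikes about, which are no part of the job. Leave any orange or pink look-alike of the scrap_step alone.

How it is judged:
By the outcome, as a careful person would: the job done as asked, in the order asked, and still so for the second after the job is handed in, with the robot touching nothing.
It also fails if it takes over 67 s, if anything falls off the work surface, if the arm or the gripper's body presses on something with over 40 N, if the wrist force passes 120 N, or if a joint passes its speed limit or range.

## Working session

There is one attempt and no reset: what is moved stays moved. The work goes in short steps, Python scripts to look and compute and a tool call to move; the robot and the scene stay as the last step left them, time stands still between calls to the robot, and variables do not carry over. Pictures are saved under pics/ and viewed, at most 10 in all, crops included, and the job is handed in when it is done.

Besides the shell and the picture viewer there is one more tool, called after ">>>" as name(argument=value, ...) on one line, values as JSON. apply_moves: Moves the arm, as the interface text tells. Its arguments: {"type":"object","properties":{"steps":{"type":"array","items":{"type":"array"}}},"required":["steps"]}

```bash
ls; mkdir -p pics; cat > h.py <<'E'
import numpy as np, cv2
from scipy.spatial.transform import Rotation as R
from station import manip
def px2w(p,u,v):
    K=p["camera_matrix"];z=p["z_map"][v,u]
    c=np.array([(u-K[0,2])/K[0,0]*z,-(v-K[1,2])/K[1,1]*z,-z,1.0])
    return (p["pose"]@c)[:3]
def cloud(p):
    K=p["camera_matrix"];z=p["z_map"];v,u=np.indices(z.shape)
    c=np.stack([(u-K[0,2])/K[0,0]*z,-(v-K[1,2])/K[1,1]*z,-z,np.ones_like(z)],-1)
    return (c@p["pose"].T)[...,:3]
def w2px(p,w):
    c=np.linalg.inv(p["pose"])@np.append(w,1);K=p["camera_matrix"]
    return (K[0,0]*c[0]/-c[2]+K[0,2],K[1,2]-K[1,1]*c[1]/-c[2])
E
python3 - <<'E'
from h import *
np.set_printoptions(precision=3,suppress=True)
o=manip.get_obs();print({k:np.round(o[k],3) for k in o})
for n in ["top","scene"]:
    p=manip.grab_frame(n);cv2.imwrite(f"pics/{n}0.png",p["frame"])
    print(n,p["pose"],p["camera_matrix"])
    for l in "platform tray lid mat brush scrap_block scrap_ell scrap_step mallet scraper".split():
        for d in manip.pinpoint(l,p)[:4]: print(l,np.round(d["xyz"],3),round(d["confidence"],2),np.round(w2px(p,d["xyz"])))
E
```

```text
pics
{'clock': np.float64(0.0), 'joints': array([-1.244,  0.435,  0.025,  1.574, -0.012,  1.134, -0.075]), 'joint_velocities': array([ 0.   ,  0.001, -0.   ,  0.001,  0.001, -0.   , -0.001]), 'joint_torque': array([  0.001, -66.786,   0.985, -31.446,  -0.061,   0.043,   0.   ]), 'ee_pos': array([0.26 , 0.568, 0.404]), 'ee_rot': array([-0.67 , -3.069,  0.002]), 'ft_force': array([-0.178, -0.713,  0.112]), 'torque': array([0.006, 0.022, 0.032]), 'grip_force': np.float64(0.0), 'width': np.float64(0.092)}
top [[ 0.024  0.987 -0.157  0.317]
 [-1.     0.024  0.002 -0.007]
 [ 0.005  0.157  0.988  1.237]
 [ 0.     0.     0.     1.   ]] [[479.168   0.    282.549]
 [  0.    479.168 212.157]
 [  0.      0.      1.   ]]
platform [0.544 0.074 0.071] 0.66 [250. 195.]
lid [0.557 0.145 0.065] 0.89 [221. 190.]
brush [ 0.51   0.375 -0.001] 0.59 [136. 210.]
scrap_block [ 0.57  -0.067  0.089] 0.64 [307. 184.]
scrap_block [ 0.721  0.335 -0.005] 0.64 [157. 133.]
scrap_block [ 0.716 -0.371 -0.004] 0.23 [419. 142.]
scrap_ell [0.559 0.031 0.091] 0.65 [267. 188.]
scrap_step [ 0.474 -0.041  0.093] 0.94 [296. 2
[... 395 characters left out ...]
677]
 [ 0.014  0.8    0.6    0.925]
 [ 0.     0.     0.     1.   ]] [[477.146   0.    277.604]
 [  0.    477.146 205.729]
 [  0.      0.      1.   ]]
platform [0.543 0.072 0.074] 0.85 [310. 210.]
lid [0.562 0.142 0.069] 0.58 [331. 206.]
mat [ 0.443 -0.39   0.002] 0.77 [153. 273.]
brush [ 0.506  0.372 -0.002] 0.65 [370. 191.]
scrap_ell [0.554 0.027 0.087] 0.56 [300. 214.]
scrap_step [ 0.474 -0.042  0.089] 0.8 [264. 208.]
scrap_step [0.35  0.186 0.013] 0.76 [298. 185.]
scrap_step [0.291 0.274 0.018] 0.61 [308. 168.]
mallet [ 0.72 -0.37  0.  ] 0.68 [211. 338.]
mallet [0.559 0.142 0.063] 0.45 [331. 207.]
scraper [0.721 0.33  0.003] 0.61 [411. 228.]
scraper [ 0.72  -0.368  0.002] 0.34 [212. 338.]
```

```bash
python3 - <<'E'
from h import *
p=manip.grab_frame("top");np.savez("top0.npz",f=p["frame"],z=p["z_map"],K=p["camera_matrix"],P=p["pose"])
cv2.imwrite("pics/a.png",cv2.resize(p["frame"][90:320,90:470],None,fx=2.1,fy=2.1,interpolation=cv2.INTER_CUBIC))
C=cloud(p)
# yaw estimates by height slices
def rect(m,name):
    pts=C[m][:,:2].astype(np.float32); print(name,len(pts),cv2.minAreaRect(pts) if len(pts)>5 else None)
z=C[...,2];x=C[...,0];y=C[...,1]
reg=(abs(x-.54)<.25)&(abs(y-.0)<.28)
rect(reg&(z>.04)&(z<.13)&(y>-.25),"station all")
rect((abs(x-.56)<.05)&(abs(y-.145)<.05)&(z>.1),"knob")
rect((abs(x-.51)<.1)&(abs(y-.375)<.12)&(z>.085)&(z<.11),"brushgrip")
rect((abs(x-.51)<.1)&(abs(y-.375)<.12)&(z>.045)&(z<.11),"brush")
for l in ["lid","mat","brush","scrap_block","scrap_ell","scrap_step","mallet","scraper"]:
    for d in manip.regions_of(l,p)[:3]:
        m=d["mask"];v,u=np.nonzero(m);print(l,round(d["confidence"],2),m.sum(),u.mean().round(),v.mean().round(),np.median(C[m],0).round(3),np.percentile(z[m],[5,95]).round(3),end=' ');rect(m,'')
E
```

```text
station all 15504 ((0.5766892433166504, 0.023356929421424866), (0.43929874897003174, 0.4544140696525574), 9.107428550720215)
knob 148 ((0.5548849701881409, 0.14359122514724731), (0.030615990981459618, 0.030151914805173874), 45.26490020751953)
brushgrip 492 ((0.5025668740272522, 0.36997920274734497), (0.1003618910908699, 0.02909976989030838), 7.686254024505615)
brush 1298 ((0.5029152631759644, 0.3690333664417267), (0.16090424358844757, 0.04841025173664093), 7.960381031036377)
lid 0.97 4851 221.0 190.0 [0.552 0.142 0.078] [0.074 0.083]  4851 ((0.487746000289917, 0.13138069212436676), (0.3866536617279053, 0.20686596632003784), 10.85827922821045)
mat 0.68 5916 429.0 244.0 [ 0.438 -0.388  0.005] [0.    0.009]  5916 ((0.43919602036476135, -0.2412140965461731), (0.2347971796989441, 0.47368767857551575), 1.0772966146469116)
brush 0.81 1550 133.0 210.0 [0.498 0.36  0.059] [0.006 0.097]  1550 ((0.404319703578949, 0.2388012707233429), (0.4988400936126709, 0.14942599833011627), 53.814945220947266)
scrap_block 0.71 421 306.0 186.0 [ 0.562 -0.064  0.105] [0.097 0.109]  421 ((0.45521536469459534, -
[... 638 characters left out ...]
79 443 205.0 275.0 [0.348 0.182 0.028] [0.003 0.037]  443 ((0.32296866178512573, 0.10955779999494553), (0.22562211751937866, 0.05664663389325142), 73.14480590820312)
scrap_step 0.51 1165 143.0 133.0 [0.715 0.403 0.005] [-0.001  0.021]  1165 ((0.5913429260253906, 0.1854468435049057), (0.6417321562767029, 0.1897175908088684), 51.501014709472656)
mallet 0.76 1263 430.0 139.0 [ 0.713 -0.398  0.024] [0.008 0.029]  1263 ((0.5878140330314636, -0.2182183563709259), (0.18688584864139557, 0.6608635187149048), 36.17000961303711)
scraper 0.63 1163 142.0 133.0 [0.714 0.403 0.005] [-0.001  0.021]  1163 ((0.5900887846946716, 0.1859784573316574), (0.640470027923584, 0.18890848755836487), 51.663387298583984)
```

View pics/a.png

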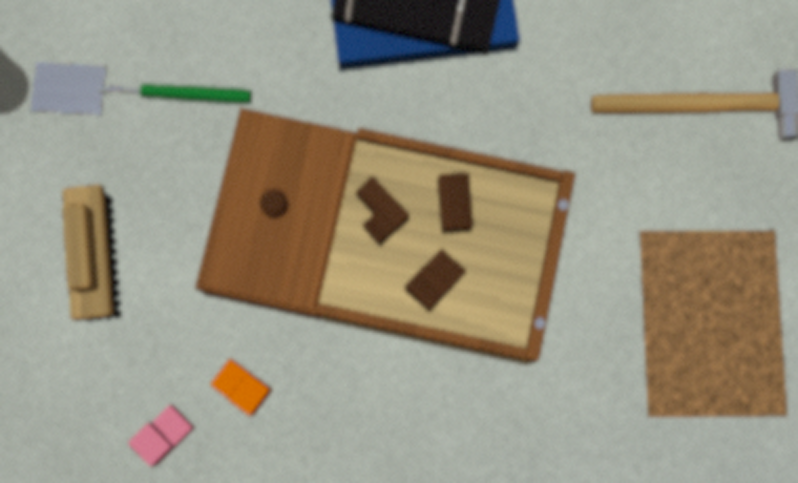

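View pics/scene0.png

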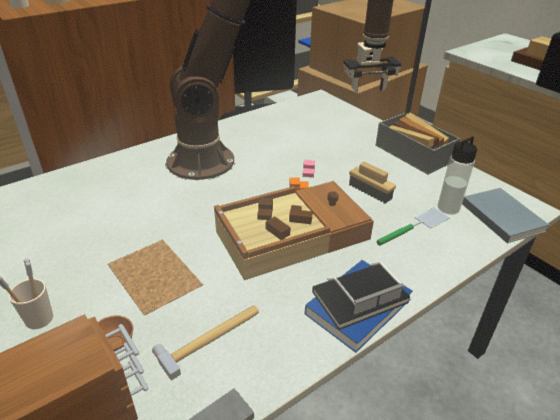

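Candidates in the crop: dark step offcut (435,280), its orange (240,387) and pink (160,435) look-alikes lying on the desk. The lid with its knob (274,203), the brush (88,250), the mat (713,323), the hammer (690,100) and the scraper (140,88) each show only once. The dark pieces on the platform are the ones wanted. The station is turned about -11°. Next I'll refine the yaws.

```bash
python3 - <<'E'
from h import *
d=np.load("top0.npz");p=dict(frame=d["f"],z_map=d["z"],camera_matrix=d["K"],pose=d["P"]);C=cloud(p);z=C[...,2];x=C[...,0];y=C[...,1]
def big(m,name):
    m=cv2.morphologyEx(m.astype(np.uint8),cv2.MORPH_OPEN,np.ones((3,3)))
    n,l,s,c=cv2.connectedComponentsWithStats(m);k=1+s[1:,4].argmax();q=l==k
    r=cv2.minAreaRect(C[q][:,:2].astype(np.float32));print(name,s[k,4],np.round(r[0],4),np.round(r[1],4),round(r[2],2), C[q][:,:2].mean(0).round(4));return q
reg=(abs(x-.54)<.25)&(abs(y)<.28)
big(reg&(z>.05)&(z<.13),"station")
hsv=cv2.cvtColor(p["frame"],cv2.COLOR_BGR2HSV)
m=(abs(x-.44)<.17)&(abs(y+.39)<.14)&(hsv[...,1]>90)&(z<.02);q=big(m,"mat")
print("desk z",np.median(z[(abs(x-.35)<.05)&(abs(y)<.05)]),"mat z",np.median(z[q]))
dark=(hsv[...,2]<95)&(z>.09)&reg
n,l,s,c=cv2.connectedComponentsWithStats(dark.astype(np.uint8))
yaw=np.radians(-11.3);
for k in range(1,n):
    if s[k,4]>60:
        P=C[l==k][:,:2]-[.543,.073];S=P@np.array([[np.cos(yaw),-np.sin(yaw)],[np.sin(yaw),np.cos(yaw)]])
        print("dark",s[k,4],C[l==k].mean(0).round(3),"st min",S.min(0).round(3),"max",S.max(0).round(3))
E
```

```text
station 15057 [0.5315 0.0163] [0.4066 0.2254] 79.0 [0.5282 0.0122]
mat 5505 [ 0.4415 -0.3881] [0.2235 0.168 ] 1.37 [ 0.4398 -0.3881]
desk z 0.0023517800261287913 mat z 0.004665880825077018
dark 364 [ 0.56  -0.064  0.112] st min [-0.206 -0.155] max [ 0.08  -0.108]
dark 365 [0.549 0.02  0.106] st min [-0.206 -0.122] max [ 0.052 -0.021]
dark 141 [0.552 0.141 0.122] st min [-0.206 -0.122] max [0.014 0.085]
dark 360 [ 0.472 -0.043  0.103] st min [-0.08  -0.157] max [-0.013 -0.1  ]
```

>>> apply_moves(steps=[[1,[0,0,0],[0,0,-0.0378]],[1,[0,0,0],[0,0,-0.0756]],[1,[0,0,0],[0,0,-0.0756]]])

```text
clock: 1.85
ee_pos: [0.2605, 0.5681, 0.4047]
ee_rot: [-0.299, -3.127, -0.0]
ft_force: [-0.8, -0.2, 0.9]
width: 0.092
grip_force: 0.0
```

>>> apply_moves(steps=[[1,[-0.46,-0.45,0],[0,0,0]],[1,[-0.93,-0.9,0],[0,0,0]],[1,[-0.93,-0.9,0],[0,0,0]]])

```text
clock: 2.15
ee_pos: [0.3248, 0.4778, 0.405]
ee_rot: [0.321, 3.122, -0.004]
ft_force: [-0.5, -0.3, 0.3]
width: 0.0917
grip_force: 0.0
```

>>> apply_moves(steps=[[1,[-0.46,-0.45,0],[0,0,0]],[1,[-0.92,-0.9,0],[0,0,0]]])

```text
clock: 2.35
ee_pos: [0.3765, 0.4006, 0.4048]
ee_rot: [-0.304, -3.127, -0.001]
ft_force: [1.3, -0.7, -0.1]
width: 0.0915
grip_force: 0.0
```

>>> apply_moves(steps=[[1,[-0.46,-0.45,0],[0,0,0]],[1,[-0.92,-0.9,0],[0,0,0]]])

```text
clock: 2.55
ee_pos: [0.4341, 0.317, 0.405]
ee_rot: [0.307, 3.126, 0.001]
ft_force: [1.0, 0.5, -0.4]
width: 0.0918
grip_force: 0.0
```

>>> apply_moves(steps=[[1,[-0.46,-0.45,0],[0,0,0]],[1,[-0.92,-0.9,0],[0,0,0]]])

```text
clock: 2.75
ee_pos: [0.491, 0.2346, 0.4051]
ee_rot: [0.308, 3.126, 0.001]
ft_force: [0.5, 0.6, 0.1]
width: 0.0915
grip_force: 0.0
```

>>> apply_moves(steps=[[1,[-0.46,-0.45,0.3],[0,0,0]],[1,[-0.9,-0.85,0.5],[0,0,0]],[1,[-0.9,-0.85,0.5],[0,0,0]],[1,[-0.9,-0.85,0.5],[0,0,0]]])

```text
clock: 3.15
ee_pos: [0.5485, 0.154, 0.3641]
ee_rot: [-0.312, -3.125, 0.002]
ft_force: [-0.4, 0.4, -0.1]
width: 0.0917
grip_force: 0.0
```

```bash
cat >> h.py <<'E'
def heading(o):
    M=R.from_rotvec(o["ee_rot"]).as_matrix();return M,np.degrees(np.arctan2(M[1,1],M[0,1]))
def go(o,tgt,head):
    "shift in tool units and z turn in pi units to reach TCP tgt with tool y heading head (deg)"
    M,h=heading(o);s=M.T@(np.asarray(tgt)-o["ee_pos"])/.08
    Md=np.array([[-np.sin(np.radians(head)),np.cos(np.radians(head)),0],[np.cos(np.radians(head)),np.sin(np.radians(head)),0],[0,0,-1]])
    Md[:,0]=[-np.sin(np.radians(head)),np.cos(np.radians(head)),0]
    return "shift",s.round(3),"turn",(R.from_matrix(M.T@Md).as_rotvec()/np.pi).round(4)
E
python3 - <<'E'
from h import *
o=manip.get_obs();print(o["clock"],o["ee_pos"],heading(o)[1])
p=manip.grab_frame("wrist");cv2.imwrite("pics/w1.png",p["frame"])
C=cloud(p);z=C[...,2]
print([(d["xyz"],d["confidence"]) for d in manip.pinpoint("lid",p)])
m=(z>.1)&(z<.13)&(abs(C[...,0]-.556)<.04)&(abs(C[...,1]-.144)<.04)
print(m.sum(),cv2.minEnclosingCircle(C[m][:,:2].astype(np.float32)) if m.sum() else 0)
print("knob z",np.percentile(z[m],[50,90]),"plate",np.median(z[(z>.06)&(z<.09)]))
print(go(o,[.5563,.1439,.262],79))
E
```

```text
3.15 [0.54846112 0.15403476 0.36410852] 78.5917881315867
[([0.5572, 0.1448, 0.0651], 0.75)]
1414 ((0.5578818321228027, 0.14372360706329346), 0.016401780769228935)
knob z [0.11513964 0.11645417] plate 0.07727428025787972
('shift', array([-0.122, -0.103,  1.276]), 'turn', array([-0.0004, -0.0002, -0.0023]))
```

View pics/w1.png

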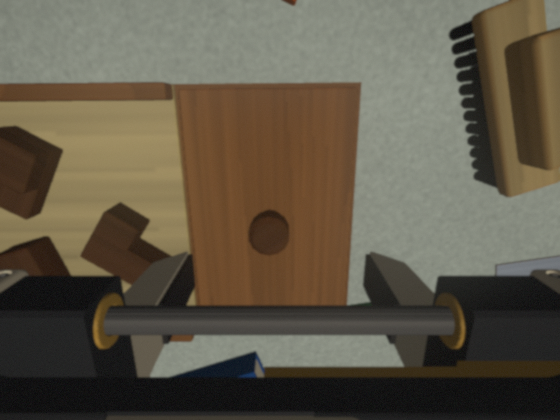

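The picture shows the lid's knob at (269,232), on the centre line of the lid; the brush stands at (510,100) at the right. The knob measures (0.557, 0.144) with its top at 0.115, so the fingers can come down over it.

>>> apply_moves(steps=[[1,[-0.13,-0.1,0.3],[0,0,0]],[1,[-0.13,-0.1,0.6],[0,0,0]],[1,[-0.13,-0.1,0.8],[0,0,0]],[1,[-0.13,-0.1,0.8],[0,0,0]]])

```text
clock: 3.65
ee_pos: [0.555, 0.1479, 0.2993]
ee_rot: [-0.298, -3.124, 0.001]
ft_force: [-1.0, 0.1, 0.5]
width: 0.092
grip_force: 0.0
```

>>> apply_moves(steps=[[1,[0,0,0.25],[0,0,0]],[1,[0,0,0.47],[0,0,0]],[1,[0,0,0.47],[0,0,0]],[-1,[0,0,0.47],[0,0,0]],[-1,[0,0,0.47],[0,0,0]],[-1,[0,0,0.47],[0,0,0]],[-1,[0,0,0.47],[0,0,0]],[-1,[0,0,0.47],[0,0,0]],[-1,[0,0,0.47],[0,0,0]],[-1,[0,0,0.47],[0,0,0]],[-1,[0,0,0.47],[0,0,0]],[-1,[0,0,0.47],[0,0,0]]])

```text
clock: 4.85
ee_pos: [0.5564, 0.1457, 0.2631]
ee_rot: [-0.302, -3.127, 0.001]
ft_force: [-1.2, -1.2, 2.1]
width: 0.0311
grip_force: 30.0
```

>>> apply_moves(steps=[[-1,[0,0,-0.1],[0,0,0]],[-1,[0,0,-0.3],[0,0,0]],[-1,[0,0,-0.6],[0,0,0]],[-1,[0,0,-0.9],[0,0,0]]])

```text
clock: 5.25
ee_pos: [0.5561, 0.146, 0.3359]
ee_rot: [-0.301, -3.126, 0.001]
ft_force: [0.8, 0.1, -2.8]
width: 0.0314
grip_force: 30.0
```

>>> apply_moves(steps=[[-1,[0,-0.1,-0.2],[0,0,0]],[-1,[0,-0.3,-0.4],[0,0,0]],[-1,[0,-0.6,-0.4],[0,0,0]],[-1,[0,-0.95,-0.4],[0,0,0]]])

```text
clock: 5.65
ee_pos: [0.5415, 0.0704, 0.3679]
ee_rot: [0.3, 3.127, 0.001]
ft_force: [0.4, -0.5, -2.3]
width: 0.0314
grip_force: 30.0
```

>>> apply_moves(steps=[[-1,[0,-0.4,0],[0,0,0]],[-1,[0,-0.8,0],[0,0,0]],[-1,[0,-1,0],[0,0,0]]])

```text
clock: 5.95
ee_pos: [0.5253, -0.0113, 0.3674]
ee_rot: [-0.308, -3.126, 0.002]
ft_force: [0.4, 0.3, -3.4]
width: 0.0314
grip_force: 30.0
```

>>> apply_moves(steps=[[-1,[0,-0.4,0],[0,0,0]],[-1,[0,-0.8,0],[0,0,0]],[-1,[0,-1,0],[0,0,0]]])

```text
clock: 6.25
ee_pos: [0.5098, -0.0896, 0.3674]
ee_rot: [-0.308, -3.126, 0.002]
ft_force: [-0.1, -0.1, -3.2]
width: 0.0313
grip_force: 30.0
```

>>> apply_moves(steps=[[-1,[0,-0.4,0],[0,0,0]],[-1,[0,-0.8,0],[0,0,0]],[-1,[0,-1,0],[0,0,0]]])

```text
clock: 6.55
ee_pos: [0.4942, -0.1679, 0.3675]
ee_rot: [-0.308, -3.126, 0.002]
ft_force: [0.5, -0.3, -3.1]
width: 0.0314
grip_force: 30.0
```

>>> apply_moves(steps=[[-1,[0,-0.4,0],[0,0,0]],[-1,[0,-0.8,0],[0,0,0]],[-1,[0,-1,0],[0,0,0]]])

```text
clock: 6.85
ee_pos: [0.4787, -0.2463, 0.3675]
ee_rot: [-0.308, -3.126, 0.002]
ft_force: [-0.2, -0.8, -3.0]
width: 0.0311
grip_force: 30.0
```

>>> apply_moves(steps=[[-1,[0,-0.4,0],[0,0,0]],[-1,[0,-0.8,0],[0,0,0]],[-1,[0,-0.95,0],[0,0,0]],[-1,[0,-0.95,0],[0,0,0]],[-1,[0,-0.95,0],[0,0,0]]])

```text
clock: 7.35
ee_pos: [0.466, -0.3167, 0.367]
ee_rot: [-0.302, -3.127, -0.002]
ft_force: [0.2, -0.0, -2.5]
width: 0.0313
grip_force: 30.0
```

```bash
python3 - <<'E'
from h import *
o=manip.get_obs();print(o["clock"],o["ee_pos"],heading(o)[1],o["width"])
p=manip.grab_frame("scene");cv2.imwrite("pics/s2.png",p["frame"][130:390,60:420].repeat(2,0).repeat(2,1))
print(go(o,[.441,-.389,.3],91.4))
E
```

```text
7.35 [ 0.46599019 -0.31674317  0.36700915] 78.96630685535332 0.03126977751991167
('shift', array([ 0.133, -0.947,  0.837]), 'turn', array([ 0.0003, -0.0002, -0.0691]))
```

View pics/s2.png

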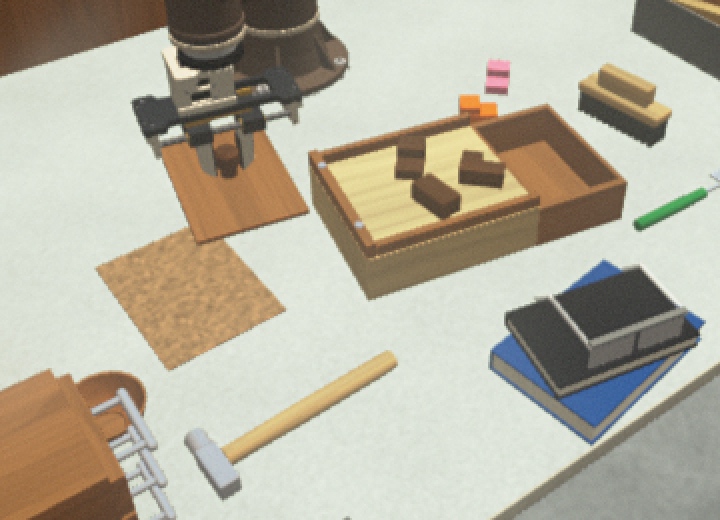

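The lid hangs level in the gripper (235,190 in the crop), the tray is open, and the offcuts are still in place. Next: turn it, centre it over the mat and lower it.

>>> apply_moves(steps=[[-1,[0.07,-0.4,0.2],[0,0,-0.035]],[-1,[0.13,-0.8,0.5],[0,0,-0.069]],[-1,[0.13,-0.95,0.84],[0,0,-0.069]],[-1,[0.13,-0.95,0.84],[0,0,-0.069]],[-1,[0.13,-0.95,0.84],[0,0,-0.069]],[-1,[0.13,-0.95,0.84],[0,0,-0.069]]])

```text
clock: 8.0
ee_pos: [0.4428, -0.3885, 0.3011]
ee_rot: [-0.042, 3.14, 0.0]
ft_force: [0.2, -0.7, -2.4]
width: 0.0315
grip_force: 30.0
```

```bash
python3 - <<'E'
from h import *
o=manip.get_obs();print(o["clock"],o["ee_pos"],heading(o)[1],o["width"])
p=manip.grab_frame("top");C=cloud(p);z=C[...,2]
hsv=cv2.cvtColor(p["frame"],cv2.COLOR_BGR2HSV)
m=((z>.095)&(z<.13)&(abs(C[...,0]-.44)<.15)&(abs(C[...,1]+.39)<.12)).astype(np.uint8)
m=cv2.morphologyEx(m,cv2.MORPH_OPEN,np.ones((3,3)))
print(m.sum(),cv2.minAreaRect(C[m>0][:,:2].astype(np.float32)))
print(go(o,[.441,-.389,.203],91.4))
E
```

```text
8.0 [ 0.44282155 -0.38853193  0.30112631] 91.52715859350347 0.03146358603133074
2674 ((0.4430530369281769, -0.38847705721855164), (0.21331307291984558, 0.13916093111038208), 1.5527534484863281)
('shift', array([ 0.025, -0.005,  1.227]), 'turn', array([-0.    ,  0.0006,  0.0007]))
```

>>> apply_moves(steps=[[-1,[0.02,0,0.3],[0,0,0]],[-1,[0.02,0,0.6],[0,0,0]],[-1,[0.02,0,0.9],[0,0,0]],[-1,[0.02,0,0.95],[0,0,0]]])

```text
clock: 8.45
ee_pos: [0.4401, -0.3884, 0.2226]
ee_rot: [0.041, -3.14, -0.003]
ft_force: [-0.9, 0.9, -2.7]
width: 0.0313
grip_force: 30.0
```

>>> apply_moves(steps=[[-1,[0,0,0.1],[0,0,0]],[-1,[0,0,0.2],[0,0,0]],[-1,[0,0,0.27],[0,0,0]],[-1,[0,0,0.27],[0,0,0]]])

```text
clock: 8.85
ee_pos: [0.4401, -0.39, 0.2024]
ee_rot: [-0.038, 3.141, -0.0]
ft_force: [-1.0, 0.2, -2.8]
width: 0.0314
grip_force: 30.0
```

>>> apply_moves(steps=[[-1,[0,0,0.012],[0,0,0]],[-1,[0,0,0.02],[0,0,0]],[-1,[0,0,0.02],[0,0,0]]])

```text
clock: 9.15
ee_pos: [0.4399, -0.3902, 0.202]
ee_rot: [-0.038, 3.14, -0.001]
ft_force: [-2.7, 1.8, 8.6]
width: 0.0316
grip_force: 30.0
```

>>> apply_moves(steps=[[1,[0,0,0],[0,0,0]],[1,[0,0,0],[0,0,0]],[1,[0,0,0],[0,0,0]],[1,[0,0,0],[0,0,0]],[1,[0,0,0],[0,0,0]],[1,[0,0,-0.2],[0,0,0]],[1,[0,0,-0.5],[0,0,0]],[1,[0,0,-0.95],[0,0,0]]])

```text
clock: 9.95
ee_pos: [0.4393, -0.3894, 0.276]
ee_rot: [0.038, -3.138, -0.003]
ft_force: [-0.2, -0.5, -0.3]
width: 0.0896
grip_force: 0.0
```

>>> apply_moves(steps=[[1,[0,0,-0.5],[0,0,0]],[1,[0,0,-0.95],[0,0,0]],[1,[0,0,-0.95],[0,0,0]]])

```text
clock: 10.25
ee_pos: [0.4408, -0.3912, 0.3578]
ee_rot: [-0.038, 3.135, -0.008]
ft_force: [1.1, -0.4, -0.3]
width: 0.0919
grip_force: 0.0
```

```bash
python3 - <<'E'
from h import *
o=manip.get_obs();print(o["clock"],o["ee_pos"],heading(o)[1],o["width"])
p=manip.grab_frame("scene");cv2.imwrite("pics/s3.png",p["frame"][130:390,60:420].repeat(2,0).repeat(2,1))
print(go(o,[.504,.370,.36],98))
E
```

```text
10.25 [ 0.44079007 -0.39117315  0.35783691] 91.38327148869507 0.09190904679250061
('shift', array([-1.02 ,  9.493, -0.069]), 'turn', array([-0.0018,  0.0021, -0.0368]))
```

View pics/s3.png

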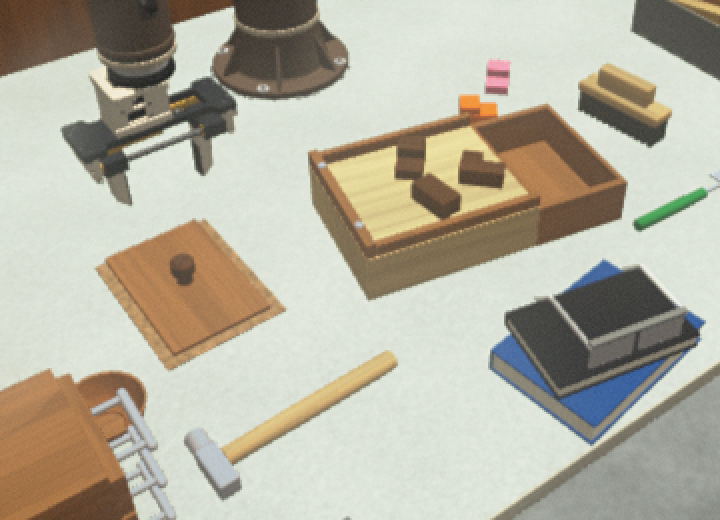

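The lid lies flat with its knob up and centred on the mat (lid at 190,285). The hammer is untouched. Next I'll go to the brush at (625,100).

>>> apply_moves(steps=[[1,[-0.05,0.5,0],[0,0,0]],[1,[-0.1,0.95,0],[0,0,0]]])

```text
clock: 10.5
ee_pos: [0.4454, -0.313, 0.3515]
ee_rot: [0.035, -3.14, -0.001]
ft_force: [1.3, 0.3, -0.4]
width: 0.092
grip_force: 0.0
```

>>> apply_moves(steps=[[1,[-0.05,0.5,0],[0,0,0]],[1,[-0.1,0.95,0],[0,0,0]]])

```text
clock: 10.7
ee_pos: [0.4517, -0.2356, 0.3514]
ee_rot: [0.039, -3.139, -0.002]
ft_force: [0.8, 0.4, -0.7]
width: 0.0917
grip_force: 0.0
```

>>> apply_moves(steps=[[1,[-0.05,0.5,0],[0,0,0]],[1,[-0.1,0.95,0],[0,0,0]]])

```text
clock: 10.9
ee_pos: [0.4578, -0.1594, 0.3516]
ee_rot: [0.039, -3.14, -0.001]
ft_force: [0.5, -0.5, -0.5]
width: 0.0918
grip_force: 0.0
```

>>> apply_moves(steps=[[1,[-0.05,0.5,0],[0,0,0]],[1,[-0.1,0.95,0],[0,0,0]]])

```text
clock: 11.1
ee_pos: [0.4639, -0.0833, 0.3517]
ee_rot: [0.039, -3.14, -0.001]
ft_force: [0.6, 0.7, 0.2]
width: 0.0919
grip_force: 0.0
```

>>> apply_moves(steps=[[1,[-0.05,0.5,0],[0,0,0]],[1,[-0.1,0.95,0],[0,0,0]]])

```text
clock: 11.3
ee_pos: [0.47, -0.0072, 0.3517]
ee_rot: [0.039, -3.14, -0.0]
ft_force: [0.9, -0.7, -0.3]
width: 0.092
grip_force: 0.0
```

>>> apply_moves(steps=[[1,[-0.05,0.5,0],[0,0,0]],[1,[-0.1,0.95,0],[0,0,0]]])

```text
clock: 11.5
ee_pos: [0.4762, 0.069, 0.3517]
ee_rot: [0.039, -3.14, 0.0]
ft_force: [1.3, -0.4, 0.1]
width: 0.0917
grip_force: 0.0
```

>>> apply_moves(steps=[[1,[-0.05,0.5,0],[0,0,0]],[1,[-0.1,0.95,0],[0,0,0]]])

```text
clock: 11.7
ee_pos: [0.4823, 0.1451, 0.3516]
ee_rot: [0.039, -3.14, 0.0]
ft_force: [1.0, -0.2, 0.9]
width: 0.092
grip_force: 0.0
```

>>> apply_moves(steps=[[1,[-0.05,0.5,0],[0,0,0]],[1,[-0.1,0.95,0],[0,0,0]]])

```text
clock: 11.9
ee_pos: [0.4885, 0.2212, 0.3515]
ee_rot: [0.039, -3.14, 0.001]
ft_force: [1.0, -1.2, 0.0]
width: 0.092
grip_force: 0.0
```

>>> apply_moves(steps=[[1,[-0.05,0.5,0],[0,0,-0.02]],[1,[-0.1,0.95,0],[0,0,-0.037]],[1,[-0.1,0.95,0],[0,0,-0.037]],[1,[-0.1,0.95,0],[0,0,-0.037]]])

```text
clock: 12.3
ee_pos: [0.4946, 0.2961, 0.3512]
ee_rot: [0.223, -3.131, 0.002]
ft_force: [-1.0, -1.0, -0.2]
width: 0.0916
grip_force: 0.0
```

```bash
python3 - <<'E'
from h import *
o=manip.get_obs();print(o["clock"],o["ee_pos"],heading(o)[1])
for n in ["wrist","top"]:
    p=manip.grab_frame(n);C=cloud(p);z=C[...,2]
    for lo,hi in [(.085,.11),(.05,.11)]:
        m=((z>lo)&(z<hi)&(abs(C[...,0]-.504)<.1)&(abs(C[...,1]-.37)<.06)).astype(np.uint8)
        m=cv2.morphologyEx(m,cv2.MORPH_OPEN,np.ones((3,3)))
        print(n,lo,m.sum(),cv2.minAreaRect(C[m>0][:,:2].astype(np.float32)) if m.sum() else 0, np.percentile(z[m>0],[50,95]) if m.sum() else 0)
print(go(o,[.504,.370,.239],98))
E
```

```text
12.3 [0.49461493 0.29609024 0.35120693] 98.14070947283906
wrist 0.085 3333 ((0.5040909647941589, 0.37060657143592834), (0.09951554983854294, 0.02836470492184162), 8.001484870910645) [0.0944044  0.09570459]
wrist 0.05 8425 ((0.504392683506012, 0.37086722254753113), (0.1596795618534088, 0.04846804216504097), 8.128504753112793) [0.05933336 0.09532897]
top 0.085 0 0 0
top 0.05 0 0 0
('shift', array([-0.25 ,  0.899,  1.401]), 'turn', array([-0.0003, -0.0007,  0.0008]))
```

>>> apply_moves(steps=[[1,[-0.12,0.5,0],[0,0,0]],[1,[-0.25,0.9,0.1],[0,0,0]],[1,[-0.25,0.905,0.3],[0,0,0]],[1,[-0.25,0.905,0.6],[0,0,0]],[1,[-0.25,0.905,0.6],[0,0,0]],[1,[-0.25,0.905,0.6],[0,0,0]]])

```text
clock: 13.0
ee_pos: [0.5052, 0.3688, 0.3048]
ee_rot: [0.218, -3.133, 0.002]
ft_force: [0.2, 1.2, 0.3]
width: 0.0915
grip_force: 0.0
```

```bash
python3 - <<'E'
from h import *
o=manip.get_obs();print(o["clock"],o["ee_pos"],heading(o)[1]);print(go(o,[.5043,.3707,.241],98.07))
E
```

```text
13.0 [0.50515677 0.36879711 0.30479396] 97.95183057210248
('shift', array([0.007, 0.026, 0.797]), 'turn', array([-0.0003, -0.0003, -0.0007]))
```

>>> apply_moves(steps=[[1,[0,0.02,0.3],[0,0,0]],[1,[0,0.02,0.6],[0,0,0]],[1,[0,0.02,0.8],[0,0,0]],[1,[0,0.02,0.8],[0,0,0]],[-1,[0,0.02,0.8],[0,0,0]],[-1,[0,0.02,0.8],[0,0,0]],[-1,[0,0.02,0.8],[0,0,0]],[-1,[0,0.02,0.8],[0,0,0]],[-1,[0,0.02,0.8],[0,0,0]],[-1,[0,0.02,0.8],[0,0,0]],[-1,[0,0.02,0.8],[0,0,0]],[-1,[0,0.02,0.8],[0,0,0]],[-1,[0,0.02,0.8],[0,0,0]]])

```text
clock: 14.3
ee_pos: [0.5046, 0.3716, 0.2407]
ee_rot: [0.221, -3.134, 0.0]
ft_force: [0.3, -0.5, 0.5]
width: 0.0278
grip_force: 30.0
```

>>> apply_moves(steps=[[-1,[0,0,-0.15],[0,0,0]],[-1,[0,0,-0.4],[0,0,0]],[-1,[0,0,-0.7],[0,0,0]],[-1,[0,0,-1],[0,0,0]]])

```text
clock: 14.7
ee_pos: [0.5044, 0.3715, 0.3221]
ee_rot: [0.221, -3.133, 0.0]
ft_force: [-0.3, 0.6, -2.8]
width: 0.0278
grip_force: 30.0
```

>>> apply_moves(steps=[[-1,[0,0,-0.3],[0,0,0]],[-1,[0,0,-0.6],[0,0,0]],[-1,[0,0,-1],[0,0,0]],[-1,[0,0,-1],[0,0,0]]])

```text
clock: 15.1
ee_pos: [0.5053, 0.3722, 0.4061]
ee_rot: [-0.22, 3.128, 0.007]
ft_force: [0.1, 1.4, -2.2]
width: 0.0279
grip_force: 30.0
```

```bash
python3 - <<'E'
from h import *
o=manip.get_obs();print(o["clock"],o["ee_pos"],heading(o)[1],o["width"])
y=np.array([.1908,.9816]);O=np.array([.5424,.0723])
t=O-.205*y; print(t,go(o,[*t,.41],79))
E
```

```text
15.1 [0.50531129 0.37220345 0.40610711] 98.04808244792308 0.027893490196096368
[ 0.503286 -0.128928] ('shift', array([ 0.902, -6.199, -0.08 ]), 'turn', array([0.0017, 0.0018, 0.1058]))
```

>>> apply_moves(steps=[[-1,[0,0,0],[0,0,0.04]],[-1,[0,0,0],[0,0,0.08]],[-1,[0,0,0],[0,0,0.106]],[-1,[0,0,0],[0,0,0.106]]])

```text
clock: 15.5
ee_pos: [0.5043, 0.3716, 0.4005]
ee_rot: [-0.303, -3.126, 0.001]
ft_force: [0.3, -0.4, -1.6]
width: 0.0279
grip_force: 30.0
```

>>> apply_moves(steps=[[-1,[-0.1,-0.5,0],[0,0,0]],[-1,[-0.2,-1,0],[0,0,0]]])

```text
clock: 15.7
ee_pos: [0.5044, 0.2901, 0.4002]
ee_rot: [-0.293, -3.127, 0.0]
ft_force: [1.5, -1.3, -2.4]
width: 0.0277
grip_force: 30.0
```

>>> apply_moves(steps=[[-1,[-0.1,-0.5,0],[0,0,0]],[-1,[-0.2,-1,0],[0,0,0]]])

```text
clock: 15.9
ee_pos: [0.505, 0.2069, 0.4006]
ee_rot: [-0.297, -3.127, 0.0]
ft_force: [0.8, -0.9, -1.4]
width: 0.0278
grip_force: 30.0
```

>>> apply_moves(steps=[[-1,[-0.1,-0.5,0],[0,0,0]],[-1,[-0.2,-1,0],[0,0,0]]])

```text
clock: 16.1
ee_pos: [0.5054, 0.1252, 0.4008]
ee_rot: [-0.297, -3.128, 0.0]
ft_force: [1.4, -0.3, -1.2]
width: 0.0281
grip_force: 30.0
```

>>> apply_moves(steps=[[-1,[-0.1,-0.5,0],[0,0,0]],[-1,[-0.2,-1,0],[0,0,0]]])

```text
clock: 16.3
ee_pos: [0.5057, 0.0437, 0.4008]
ee_rot: [-0.297, -3.127, -0.0]
ft_force: [0.9, 0.3, -2.7]
width: 0.0278
grip_force: 30.0
```

>>> apply_moves(steps=[[-1,[-0.1,-0.5,0],[0,0,0]],[-1,[-0.2,-1,0],[0,0,0]]])

```text
clock: 16.5
ee_pos: [0.5062, -0.0379, 0.4008]
ee_rot: [0.297, 3.128, 0.0]
ft_force: [1.1, -0.1, -1.9]
width: 0.0278
grip_force: 30.0
```

>>> apply_moves(steps=[[-1,[-0.1,-0.5,0],[0,0,0]],[-1,[-0.18,-0.95,0],[0,0,0]],[-1,[-0.18,-0.95,0],[0,0,0]],[-1,[-0.18,-0.95,0],[0,0,0]]])

```text
clock: 16.9
ee_pos: [0.5059, -0.1144, 0.4006]
ee_rot: [-0.302, -3.127, -0.0]
ft_force: [-0.8, 0.4, -2.3]
width: 0.0278
grip_force: 30.0
```

```bash
python3 - <<'E'
from h import *
o=manip.get_obs();print(o["clock"],o["ee_pos"],heading(o)[1],o["width"])
y=np.array([.1908,.9816]);O=np.array([.5424,.0723])
t=O-.208*y; print(t,go(o,[*t,.33],79))
p=manip.grab_frame("scene");cv2.imwrite("pics/s4.png",p["frame"][100:320,180:450].repeat(2,0).repeat(2,1))
C=cloud(manip.grab_frame("wrist"));z=C[...,2]
print("platform z",np.median(z[(z>.065)&(z<.085)]))
E
```

```text
16.9 [ 0.50591666 -0.11438199  0.40063939] 78.97074064176569 0.027802119074748194
[ 0.5027136 -0.1318728] ('shift', array([-0.003, -0.222,  0.883]), 'turn', array([ 0.    , -0.0001, -0.0002]))
platform z 0.07480935260663463
```

View pics/s4.png

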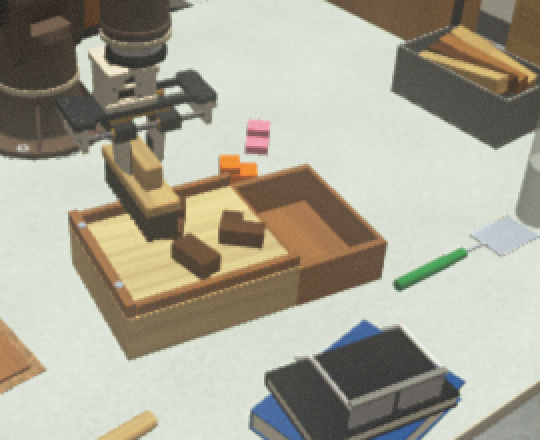

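The brush is held upright at (145,195) behind the offcuts, above the back strip of the platform. Next I'll lower it and sweep.

>>> apply_moves(steps=[[-1,[0,-0.22,0],[0,0,0]],[-1,[0,-0.22,0.3],[0,0,0]],[-1,[0,-0.22,0.6],[0,0,0]],[-1,[0,-0.22,0.9],[0,0,0]],[-1,[0,-0.22,1.0],[0,0,0]],[-1,[0,-0.22,1.0],[0,0,0]]])

```text
clock: 17.6
ee_pos: [0.5028, -0.1297, 0.3199]
ee_rot: [-0.298, -3.125, -0.001]
ft_force: [0.1, 0.4, -2.2]
width: 0.0281
grip_force: 30.0
```

```bash
python3 - <<'E'
from h import *
o=manip.get_obs();print(o["clock"],o["ee_pos"],heading(o)[1],o["ft_force"])
y=np.array([.1908,.9816]);O=np.array([.5424,.0723])
print(go(o,[*(O+.02*y),.3187],79))
E
```

```text
17.6 [ 0.50275223 -0.12974517  0.31992846] 79.10435423236822 [ 0.1056969  0.3776469 -2.237509 ]
('shift', array([-0.01 ,  2.824,  0.016]), 'turn', array([ 0.0001, -0.0007,  0.0006]))
```

>>> apply_moves(steps=[[-1,[0,0.12,0.015],[0,0,0]],[-1,[0,0.24,0.015],[0,0,0]],[-1,[0,0.36,0.015],[0,0,0]],[-1,[0,0.48,0.015],[0,0,0]],[-1,[0,0.6,0.015],[0,0,0]],[-1,[0,0.72,0.015],[0,0,0]],[-1,[0,0.84,0.015],[0,0,0]],[-1,[0,0.96,0.015],[0,0,0]]])

```text
clock: 18.4
ee_pos: [0.5177, -0.0549, 0.3196]
ee_rot: [0.302, 3.127, -0.0]
ft_force: [-1.2, -2.4, -0.9]
width: 0.0281
grip_force: 30.0
```

>>> apply_moves(steps=[[-1,[0,0.12,0],[0,0,0]],[-1,[0,0.24,0],[0,0,0]],[-1,[0,0.36,0],[0,0,0]],[-1,[0,0.48,0],[0,0,0]],[-1,[0,0.6,0],[0,0,0]],[-1,[0,0.72,0],[0,0,0]],[-1,[0,0.72,0],[0,0,0]]])

```text
clock: 19.1
ee_pos: [0.5288, 0.0032, 0.3194]
ee_rot: [-0.298, -3.127, -0.002]
ft_force: [0.5, -0.1, -2.3]
width: 0.0281
grip_force: 30.0
```

```bash
python3 - <<'E'
from h import *
o=manip.get_obs();print(o["clock"],o["ee_pos"],heading(o)[1],o["ft_force"])
p=manip.grab_frame("wrist");q=manip.grab_frame("scene")["frame"][150:330,200:440]
q=cv2.resize(q,None,fx=1.667,fy=1.667)
cv2.imwrite("pics/s5.png",np.hstack([cv2.resize(p["frame"],(400,300)),q]))
y=np.array([.1908,.9816]);O=np.array([.5424,.0723])
print(go(o,[*(O+.03*y),.3187],79))
E
```

```text
19.1 [0.52881389 0.00318062 0.31938561] 79.1187996306713 [ 0.49557737 -0.08915248 -2.33850728]
('shift', array([-0.004,  1.255,  0.01 ]), 'turn', array([ 0.0004, -0.0001,  0.0007]))
```

View pics/s5.png

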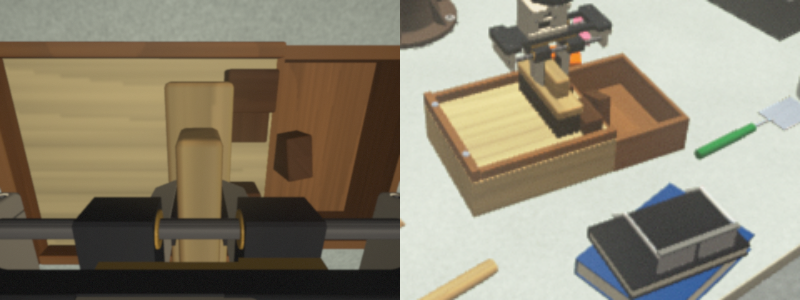

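The offcuts are gathered in front of the brush: one is dropping into the tray (293,155), one is at the edge at (250,100), and one is hidden near (245,190). I'll push on over the edge.

>>> apply_moves(steps=[[-1,[0,0.1,0],[0,0,0]],[-1,[0,0.2,0],[0,0,0]],[-1,[0,0.3,0],[0,0,0]],[-1,[0,0.4,0],[0,0,0]],[-1,[0,0.5,0],[0,0,0]],[-1,[0,0.6,0],[0,0,0]],[-1,[0,0.7,0],[0,0,0]],[-1,[0,0.8,0],[0,0,0]],[-1,[0,0.9,0],[0,0,0]],[-1,[0,0.9,0],[0,0,0]],[-1,[0,0.9,0],[0,0,0]]])

```text
clock: 20.3
ee_pos: [0.5423, 0.0718, 0.3195]
ee_rot: [-0.301, -3.127, 0.0]
ft_force: [-0.3, 0.4, -2.8]
width: 0.0278
grip_force: 30.0
```

```bash
python3 - <<'E'
from h import *
o=manip.get_obs();print(o["clock"],o["ee_pos"],heading(o)[1],o["ft_force"])
p=manip.grab_frame("wrist");q=manip.grab_frame("scene")["frame"][150:330,200:440]
q=cv2.resize(q,None,fx=1.667,fy=1.667)
cv2.imwrite("pics/s6.png",np.hstack([cv2.resize(p["frame"],(400,300)),q]))
E
```

```text
20.3 [0.54233083 0.07179362 0.31945501] 79.000449152966 [-0.33703026  0.36716395 -2.79201692]
```

View pics/s6.png

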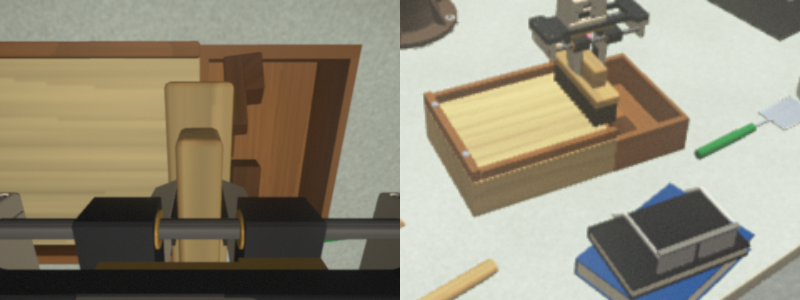

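All three pieces have gone over the edge, but one at (245,70) may be leaning. I'll push a little further, lift the brush and check with the top camera.

>>> apply_moves(steps=[[-1,[0,0.1,0],[0,0,0]],[-1,[0,0.2,0],[0,0,0]],[-1,[0,0.3,0],[0,0,0]],[-1,[0,0.3,0],[0,0,0]],[-1,[0,0.1,-0.3],[0,0,0]],[-1,[0,-0.2,-0.6],[0,0,0]],[-1,[0,-0.5,-0.9],[0,0,0]]])

```text
clock: 21.1
ee_pos: [0.5344, 0.0321, 0.3922]
ee_rot: [-0.3, -3.127, 0.0]
ft_force: [-0.1, -0.4, -1.1]
width: 0.0278
grip_force: 30.0
```

>>> apply_moves(steps=[[-1,[0,-0.4,0],[0,0,0]],[-1,[0,-0.9,0],[0,0,0]],[-1,[0,-0.9,0],[0,0,0]],[-1,[0,-0.9,0],[0,0,0]]])

```text
clock: 21.5
ee_pos: [0.5206, -0.0392, 0.3916]
ee_rot: [0.306, 3.127, 0.0]
ft_force: [-0.5, -0.1, -2.3]
width: 0.0279
grip_force: 30.0
```

```bash
python3 - <<'E'
from h import *
o=manip.get_obs();print(o["clock"],o["ee_pos"],heading(o)[1],o["ft_force"])
p=manip.grab_frame("wrist");C=cloud(p)
t=manip.grab_frame("top")
cv2.imwrite("pics/s7.png",np.hstack([cv2.resize(p["frame"],(400,300)),cv2.resize(t["frame"][130:280,170:370],(400,300),interpolation=cv2.INTER_CUBIC)]))
for n,q in (("w",p),("t",t)):
    C=cloud(q);hsv=cv2.cvtColor(q["frame"],cv2.COLOR_BGR2HSV)
    S=(C[...,:2]-[.5424,.0723]);c,s=.9816,-.1908;sx=S[...,0]*c+S[...,1]*s;sy=-S[...,0]*s+S[...,1]*c
    m=(abs(sx)<.095)&(sy>.012)&(sy<.13)&(C[...,2]>.015)&(C[...,2]<.2)
    k,l,st,ce=cv2.connectedComponentsWithStats(m.astype(np.uint8))
    for i in range(1,k):
        if st[i,4]>40: w=l==i;print(n,st[i,4],ce[i].round(),"st",sx[w].mean().round(3),sy[w].mean().round(3),"sy",sy[w].min().round(3),"z",np.percentile(C[w][:,2],[5,50,98]).round(3))
E
```

```text
21.5 [ 0.5206414  -0.03921915  0.39163838] 78.83647580337069 [-0.48337599 -0.092898   -2.34362033]
w 4238 [442. 156.] st -0.035 0.051 sy 0.012 z [0.025 0.041 0.061]
w 2258 [429. 232.] st 0.05 0.053 sy 0.038 z [0.019 0.035 0.037]
t 386 [235. 175.] st 0.05 0.055 sy 0.038 z [0.024 0.036 0.041]
t 753 [230. 207.] st -0.034 0.048 sy 0.012 z [0.024 0.04  0.061]
```

View pics/s7.png

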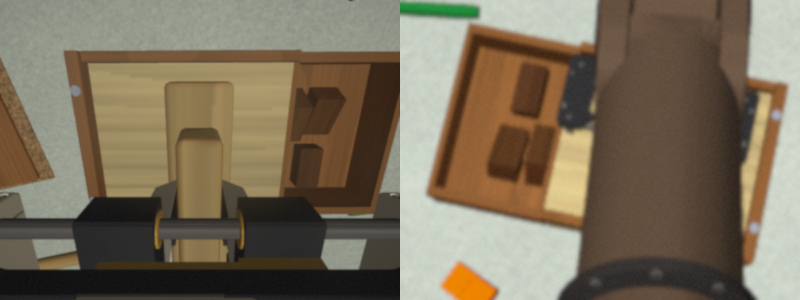

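All three offcuts lie in the tray (top view: 532,88; 508,150; 541,150), all below the rim, and the platform is empty. Next I'll return the brush.

>>> apply_moves(steps=[[-1,[0.06,0.3,0],[0,0,0]],[-1,[0.14,0.6,0],[0,0,0]],[-1,[0.23,1,0],[0,0,0]]])

```text
clock: 21.9
ee_pos: [0.5181, 0.045, 0.3914]
ee_rot: [-0.302, -3.127, 0.0]
ft_force: [0.4, 0.1, -2.0]
width: 0.0277
grip_force: 30.0
```

>>> apply_moves(steps=[[-1,[0.12,0.5,0],[0,0,0]],[-1,[0.23,1,0],[0,0,0]]])

```text
clock: 22.1
ee_pos: [0.515, 0.1285, 0.3915]
ee_rot: [-0.3, -3.127, -0.001]
ft_force: [1.4, 0.4, -2.7]
width: 0.0275
grip_force: 30.0
```

>>> apply_moves(steps=[[-1,[0.12,0.5,0],[0,0,0]],[-1,[0.23,1,0],[0,0,0]]])

```text
clock: 22.3
ee_pos: [0.5118, 0.2111, 0.3914]
ee_rot: [-0.298, -3.127, -0.001]
ft_force: [-0.2, 0.6, -1.7]
width: 0.0278
grip_force: 30.0
```

>>> apply_moves(steps=[[-1,[0.12,0.5,0],[0,0,0]],[-1,[0.23,1,0],[0,0,0]]])

```text
clock: 22.5
ee_pos: [0.5088, 0.2931, 0.3913]
ee_rot: [-0.298, -3.127, -0.0]
ft_force: [1.7, -0.5, -1.8]
width: 0.0278
grip_force: 30.0
```

>>> apply_moves(steps=[[-1,[0.12,0.5,0],[0,0,-0.03]],[-1,[0.23,1,0],[0,0,-0.07]],[-1,[0.23,1,0],[0,0,-0.107]],[-1,[0.23,1,0],[0,0,-0.107]],[-1,[0.23,1,0],[0,0,-0.107]]])

```text
clock: 23.0
ee_pos: [0.507, 0.3719, 0.3911]
ee_rot: [0.221, -3.133, 0.001]
ft_force: [-0.6, 0.1, -1.9]
width: 0.0279
grip_force: 30.0
```

```bash
python3 - <<'E'
from h import *
o=manip.get_obs();print(o["clock"],o["ee_pos"],heading(o)[1]);print(go(o,[.5046,.3714,.243],98.05))
E
```

```text
23.0 [0.50696978 0.3718751  0.39114078] 98.05532836698322
('shift', array([ 0.029, -0.   ,  1.852]), 'turn', array([-0.0002, -0.0002,  0.    ]))
```

>>> apply_moves(steps=[[-1,[0.03,0,0.3],[0,0,0]],[-1,[0.03,0,0.6],[0,0,0]],[-1,[0.03,0,0.95],[0,0,0]]])

```text
clock: 23.3
ee_pos: [0.5052, 0.3707, 0.3156]
ee_rot: [-0.218, 3.132, 0.001]
ft_force: [0.2, -0.4, -3.2]
width: 0.0276
grip_force: 30.0
```

>>> apply_moves(steps=[[-1,[0,0,0.3],[0,0,0]],[-1,[0,0,0.6],[0,0,0]],[-1,[0,0,0.8],[0,0,0]],[-1,[0,0,0.87],[0,0,0]],[-1,[0,0,0.89],[0,0,0]],[-1,[0,0,0.89],[0,0,0]]])

```text
clock: 23.9
ee_pos: [0.5051, 0.3715, 0.2451]
ee_rot: [-0.223, 3.133, 0.001]
ft_force: [0.2, 0.2, -2.2]
width: 0.0277
grip_force: 30.0
```

>>> apply_moves(steps=[[-1,[0,0,0.02],[0,0,0]],[-1,[0,0,0.04],[0,0,0]],[-1,[0,0,0.053],[0,0,0]],[-1,[0,0,0.053],[0,0,0]]])

```text
clock: 24.3
ee_pos: [0.5049, 0.3718, 0.2406]
ee_rot: [-0.225, 3.133, 0.001]
ft_force: [-0.3, -0.5, 1.4]
width: 0.0274
grip_force: 30.0
```

Light contact with the desk. Releasing and withdrawing.

>>> apply_moves(steps=[[1,[0,0,0],[0,0,0]],[1,[0,0,0],[0,0,0]],[1,[0,0,0],[0,0,0]],[1,[0,0,0],[0,0,0]],[1,[0,0,0],[0,0,0]],[1,[0,0,0],[0,0,0]],[1,[0,0,-0.3],[0,0,0]],[1,[0,0,-0.6],[0,0,0]],[1,[0,0,-1],[0,0,0]]])

```text
clock: 25.2
ee_pos: [0.5043, 0.3714, 0.3199]
ee_rot: [0.226, -3.132, 0.002]
ft_force: [0.2, 0.4, -0.1]
width: 0.0911
grip_force: 0.0
```

>>> apply_moves(steps=[[1,[0,0,-0.5],[0,0,0]],[1,[0.5,0,-1],[0,0,0]],[1,[1,0,-1],[0,0,0]],[1,[1,0,-1],[0,0,0]]])

```text
clock: 25.6
ee_pos: [0.4208, 0.3605, 0.4016]
ee_rot: [0.233, -3.132, -0.003]
ft_force: [0.7, 0.5, -1.4]
width: 0.0914
grip_force: 0.0
```

```bash
python3 - <<'E'
from h import *
o=manip.get_obs();print(o["clock"],o["ee_pos"],o["width"])
p=manip.grab_frame("wrist");C=cloud(p);z=C[...,2]
m=((z>.05)&(z<.11)&(abs(C[...,0]-.504)<.1)&(abs(C[...,1]-.37)<.06)).astype(np.uint8)
m=cv2.morphologyEx(m,cv2.MORPH_OPEN,np.ones((3,3)))
print(m.sum(),cv2.minAreaRect(C[m>0][:,:2].astype(np.float32)),np.percentile(z[m>0],[50,95]))
cv2.imwrite("pics/s8.png",manip.grab_frame("scene")["frame"])
E
```

```text
25.6 [0.42082087 0.36052071 0.40162594] 0.09144617116693393
4801 ((0.4899801015853882, 0.3691122531890869), (0.13051092624664307, 0.048004668205976486), 8.297189712524414) [0.05862508 0.09532947]
```

View pics/s8.png

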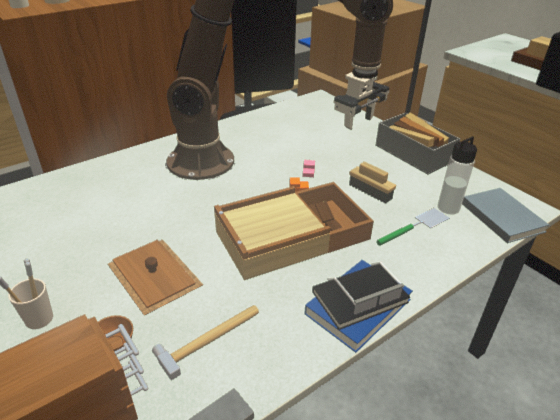

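The final picture shows the brush standing at its old spot (371,183), with part of it outside the wrist view. The lid is on the mat (152,272), the platform is clear, and the hammer (205,340) and scraper (412,228) are unmoved. The gripper is clear of everything.

```bash
python3 -c "
from station import manip
print(manip.job_done())"
```

```text
the job is handed in; nothing more can be done
None
```

I handed the job in at about 26 s: the lid lies flat, knob up, in the middle of the cork mat, all three offcuts are in the tray, the brush stands back where it was, and the hammer and scraper were left undisturbed.

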